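# Shim a rocking bench drill

### The arm

A 7-joint arm with a two-finger parallel gripper is mounted at the origin on the work surface. World frame = base frame: x ahead of the robot, y to its left, z up, the work surface at z = 0. Lengths are in m, angles in rad, forces in N, time in s.
With the tool pointing down it reaches from about 0.425 to 0.825 m from the base axis. Payload 3.6 kg.
Tool frame: the origin (TCP) lies on the centre line of the jaws, within the pads' length; the fingertips stand 17 mm ahead of it and the grasp point (between the pads) lies 2 mm behind it; x points along the fingers, z is the direction in which the jaws open and shut, and the axes are right-handed (so a half turn about x gives the same grasp; the last joint's range is limited). The gripper opens to 93 mm and grips with 3 to 60 N. Pads are 15 mm wide; open, the fingers measure 128 mm over their backs; the gripper's body (75 mm by 188 mm) begins 65 mm behind the grasp point.
Start: joints at [-0.026, 0.615, -0.013, 1.423, 0.008, 1.103, -0.04], TCP at [0.65, 0, 0.236] pointing down, gripper open.
Joint ranges: [-3.12, 3.12], [-0.3, 2.06], [-1.34, 1.32], [0.26, 2.42], [-1.36, 4.5], [0.01, 1.98], [-2.84, 2.84]. Speed limits (rad/s): [2.79, 2.79, 3.14, 3.14, 3.14, 3.14, 3.14].

### API

Orientations are given as a 3x3 rotation matrix whose columns are the frame's x, y, z axes.
In Python, from workcell import r gives the robot as it stands.
- The arm moves only by the tool play_rows, never from a script. Its argument "series" is a list of rows, each a list of 2 entries, a list of its own where there are three numbers: the shift along the tool's x, y, z in m, then the turn, a rotation vector about the tool's x, y, z in rad. In form: [[[dx, dy, dz], [wx, wy, wz]], ...]. A call has 1 to 20 rows; each row shifts and turns the commanded pose from where the row before left it, along the tool's axes as they then stand; what a row does not reach is not made up. A row lasts 1/10 s, in which the tool goes at most 50 mm and 8.59 degrees, less where a joint would pass 70% of its speed; a pose out of reach is approached as far as the arm can. A call with a gripper value outside its range is refused whole. "jaw" is the opening, from 0 (shut) to 1 (fully open), set as the call begins (left out, the last holds). The fingers move at their own pace and stop on an object; "newtons" is the grip in N (left out, the last holds). Time passes only in rows, so rows that do not move let the fingers close. It gives the time, the measured TCP pose, the force and the opening at its end, in the units of the state.
- r.observe(): the state, without advancing time (a new reading comes with each control period).
- r.get_image(name): name is "scene" or "side" or "wrist"; returns a dict with "img" (400x640x3 uint8, red, green, blue), "fov_y" (degrees; the focal length in pixels is half the picture's height over the tangent of half this angle, whatever the lens; pixels are square), "cx", "cy" (the principal point, pixels), "eye" and "orientation" of the camera in the world; the wrist camera has in their place "mount" (4x4, takes a point from camera to tool coordinates, whose origin is the TCP and whose axes are the tool frame's). Camera axes: x right, y up, looking along -z (the intrinsics and any distortion apply to the point x, -y, -z); pixel columns grow to the right and rows downward; lengths in m; the calibration is good to about 2 mm. The wrist camera is an equidistant fisheye: a pixel r from the principal point sees the ray r / f radians off the axis. A picture is of the moment at which its call begins: read the wrist's pose just before it. There is no depth.
- r.close_job(): hands the job in, once; it reports no verdict.
The state is a dict: "t": time; "joint_pos": joint angles; "qd": joint speeds; "tau": joint torques, N m; "ee_pos": TCP position; "tcp_rot": TCP orientation; "ft_force": force on the tool from outside, world axes, zero at the start; "wrist_torque": the same for the moment, N m; "gripper_width": finger opening in m.
Only numpy, scipy, OpenCV 4.12 (cv2) and the standard library are available. Lean on these libraries where they do the work, as an engineer would, in place of code of your own. Each camera call takes 0.05 s, during which the arm holds its last target. There are 200 camera calls.

### The job

The little green bench drill rocks because its forked front-left foot hangs clear of the steel plate beneath it. Slide orange horseshoe shims one at a time round the anchor stud and under that fork, each gently home against the stud, using only as many as it takes (one or two) to stop the rocking, then press down on the yellow spot with about 10 newtons to check that the foot no longer dips. Never press or shove hard (stay under 25 newtons), do not push the drill out of place, keep spare shims well clear of the foot, and leave everything else on the bench alone.

Things in the scene. Friction and masses are not known exactly. Their poses are not given: they have to be found in the camera images.
- drill: green bench drill, 4 kg, loose, on three rubber feet; origin on the bench amid them; own +x points away from the robot (yaw to 0.25 rad either way), +y to the robot's left. Base casting x -80..+100, y -90..+90, z 26..40; column, head, motor (to 300 high) at x > -10, y < 20. Pressed at press_spot with 6 to 9 N it rocks and the front-left fork dips onto plate or shims; let go, it rocks back.
- foot (a point): centre of the fork's underside, on the stud's axis, 13 above the bench while unpressed. Two prongs, 14 wide, span 11..25 either side of it (drill y) and run from 10 in front of it (robot side) to 40 behind it, top 40 above the bench; ahead of them a raised toe, 8 long, underside 5 higher, ends 18 in front of it. Shims slide in beneath along the drill's +x.
- press_spot (a point): yellow spot (radius 10) on top of the base casting just behind the fork, 40 above the bench, where the drill is pressed; flat casting all round it; the stud is 44 away towards the robot
- stud: upright steel anchor stud, 10 in diameter, fixed to the bench between the prongs; origin at its foot on the bench. Under the fork lies a fixed steel plate 60 wide (drill y), reaching from 30 behind the stud to 75 in front of it (drill -x), 2 or 7 thick, which differs from run to run.
- stud_top (a point): top of the stud, 52 above the bench. The gap from plate to fork is 11 or 6: it takes two shims stacked, or one, with about 1 mm of play left (at most 2 mm is wanted); a further shim does not fit. A shim is home when its slot's end is against the stud
- shim_a: orange plastic horseshoe shim, one of three alike: flat, 90 long (own x) x 48 wide (y) x 5 thick, 30 g; origin = centre of its underside. Nose to own +x: a slot 16 wide runs from the nose (x=+45) back to x=+5; the last 8 of the two arms is thinned to 3 (centred) and the mouth there is 20 wide. Grip the solid tail, x=-45..+5, across its 48 width.
- shim_b: orange plastic horseshoe shim, one of three alike: flat, 90 long (own x) x 48 wide (y) x 5 thick, 30 g; origin = centre of its underside. Nose to own +x: a slot 16 wide runs from the nose (x=+45) back to x=+5; the last 8 of the two arms is thinned to 3 (centred) and the mouth there is 20 wide. Grip the solid tail, x=-45..+5, across its 48 width.
- shim_c: orange plastic horseshoe shim, one of three alike: flat, 90 long (own x) x 48 wide (y) x 5 thick, 30 g; origin = centre of its underside. Nose to own +x: a slot 16 wide runs from the nose (x=+45) back to x=+5; the last 8 of the two arms is thinned to 3 (centred) and the mouth there is 20 wide. Grip the solid tail, x=-45..+5, across its 48 width.
- shim_a_seat (a point): of shim_a: the point on its slot's centre line, 10 ahead of the shim's origin (own +x) and at half its thickness, where the stud's axis stands when the slot's end is home against the stud
- shim_b_seat (a point): of shim_b: the point on its slot's centre line, 10 ahead of the shim's origin (own +x) and at half its thickness, where the stud's axis stands when the slot's end is home against the stud
- shim_c_seat (a point): of shim_c: the point on its slot's centre line, 10 ahead of the shim's origin (own +x) and at half its thickness, where the stud's axis stands when the slot's end is home against the stud
- shim_a_top (a point): of shim_a: the point on its upper face, 2.5 above shim_a_seat
- shim_b_top (a point): of shim_b: the point on its upper face, 2.5 above shim_b_seat
- shim_c_top (a point): of shim_c: the point on its upper face, 2.5 above shim_c_seat
- mat: black rubber mat 310 (x) x 130 (y) x 2 thick, fixed, on the left or the right of the drill; the shims lie on it in a row 95 apart, noses to the robot's left (about +y); origin = centre of its underside
- solder_station: blue soldering station with iron stand, about 210 x 85, 90 high, fixed, on the side where the mat is not; origin under its housing; leave alone
- spool: spool of solder wire, diameter 52, 45 high, loose, upright; origin = centre of its underside; leave alone
- multimeter: yellow multimeter lying flat, 140 x 75 x 36, loose; origin = centre of its underside; leave alone
- robot_car: blue four-wheeled toy robot car, 130 x 105, 60 high, loose; origin on the bench under its middle; leave alone
- bottle: green drinking bottle, diameter 66, 200 high, loose; origin = centre of its underside; leave alone
- tin: open aluminium tin, diameter 80, 60 high, loose; origin = centre of its underside; leave alone
- screwdriver: screwdriver lying on the bench, loose; leave alone

How it is judged:
On the way, in this order (a step that is already met when the one before it is completed fails the run):
1. enough shims lie home round the stud under the fork, leaving no more than 2 mm of play, and nothing presses the drill ((((horizontal distance between shim_a_seat and stud below 0.0055 m and angle between shim_a's own z axis and vertical below 0.06 rad and height (world z) of shim_a below 0.022 m) and z of shim_a_top in the frame of foot between -0.002 and 0.0012 m) or ((horizontal distance between shim_b_seat and stud below 0.0055 m and angle between shim_b's own z axis and vertical below 0.06 rad and height (world z) of shim_b below 0.022 m) and z of shim_b_top in the frame of foot between -0.002 and 0.0012 m) or ((horizontal distance between shim_c_seat and stud below 0.0055 m and angle between shim_c's own z axis and vertical below 0.06 rad and height (world z) of shim_c below 0.022 m) and z of shim_c_top in the frame of foot between -0.002 and 0.0012 m)) and ((horizontal distance between shim_a_seat and stud below 0.0055 m and angle between shim_a's own z axis and vertical below 0.06 rad and height (world z) of shim_a below 0.022 m) or horizontal distance between shim_a_seat and stud above 0.1 m) and ((horizontal distance between shim_b_seat and stud below 0.0055 m and angle between shim_b's own z axis and vertical below 0.06 rad and height (world z) of shim_b below 0.022 m) or horizontal distance between shim_b_seat and stud above 0.1 m) and ((horizontal distance between shim_c_seat and stud below 0.0055 m and angle between shim_c's own z axis and vertical below 0.06 rad and height (world z) of shim_c below 0.022 m) or horizontal distance between shim_c_seat and stud above 0.1 m) and contact force between the fingers and drill below 0.5 N), for 0.2 s.
2. the yellow spot area of the drill is pressed with 7 N or more and the foot dips less than 2.5 mm ((((horizontal distance between shim_a_seat and stud below 0.0055 m and angle between shim_a's own z axis and vertical below 0.06 rad and height (world z) of shim_a below 0.022 m) and z of shim_a_top in the frame of foot between -0.002 and 0.0012 m) or ((horizontal distance between shim_b_seat and stud below 0.0055 m and angle between shim_b's own z axis and vertical below 0.06 rad and height (world z) of shim_b below 0.022 m) and z of shim_b_top in the frame of foot between -0.002 and 0.0012 m) or ((horizontal distance between shim_c_seat and stud below 0.0055 m and angle between shim_c's own z axis and vertical below 0.06 rad and height (world z) of shim_c below 0.022 m) and z of shim_c_top in the frame of foot between -0.002 and 0.0012 m)) and ((horizontal distance between shim_a_seat and stud below 0.0055 m and angle between shim_a's own z axis and vertical below 0.06 rad and height (world z) of shim_a below 0.022 m) or horizontal distance between shim_a_seat and stud above 0.1 m) and ((horizontal distance between shim_b_seat and stud below 0.0055 m and angle between shim_b's own z axis and vertical below 0.06 rad and height (world z) of shim_b below 0.022 m) or horizontal distance between shim_b_seat and stud above 0.1 m) and ((horizontal distance between shim_c_seat and stud below 0.0055 m and angle between shim_c's own z axis and vertical below 0.06 rad and height (world z) of shim_c below 0.022 m) or horizontal distance between shim_c_seat and stud above 0.1 m) and contact force between the fingers and drill above 7 N and distance between the grasp point and press_spot below 0.06 m and distance of foot from where it was at the start of the episode below 0.0045 m and height (world z) of foot above 0.0105 m), for 0.1 s.
At the end, for the whole second after the job is handed in: A shim lies flat with its top at most 2 mm below the fork's underside; every shim used is within 5.5 mm of home round the stud, every unused one over 100 mm from the stud; the drill is level (0.01 rad) and within 6 mm of its place; all at rest ((((horizontal distance between shim_a_seat and stud below 0.0055 m and angle between shim_a's own z axis and vertical below 0.06 rad and height (world z) of shim_a below 0.022 m) and z of shim_a_top in the frame of foot between -0.002 and 0.0012 m) or ((horizontal distance between shim_b_seat and stud below 0.0055 m and angle between shim_b's own z axis and vertical below 0.06 rad and height (world z) of shim_b below 0.022 m) and z of shim_b_top in the frame of foot between -0.002 and 0.0012 m) or ((horizontal distance between shim_c_seat and stud below 0.0055 m and angle between shim_c's own z axis and vertical below 0.06 rad and height (world z) of shim_c below 0.022 m) and z of shim_c_top in the frame of foot between -0.002 and 0.0012 m)) and ((horizontal distance between shim_a_seat and stud below 0.0055 m and angle between shim_a's own z axis and vertical below 0.06 rad and height (world z) of shim_a below 0.022 m) or horizontal distance between shim_a_seat and stud above 0.1 m) and ((horizontal distance between shim_b_seat and stud below 0.0055 m and angle between shim_b's own z axis and vertical below 0.06 rad and height (world z) of shim_b below 0.022 m) or horizontal distance between shim_b_seat and stud above 0.1 m) and ((horizontal distance between shim_c_seat and stud below 0.0055 m and angle between shim_c's own z axis and vertical below 0.06 rad and height (world z) of shim_c below 0.022 m) or horizontal distance between shim_c_seat and stud above 0.1 m) and distance of each of drill, foot from where it was at the start of the episode below 0.006 m and angle between drill's own z axis and vertical below 0.01 rad and linear speed of each of drill, shim_a, shim_b, shim_c below 0.01 m/s); the robot touches nothing.
It fails at once if the drill is pressed or pushed with more than 25 N by the fingers (contact force between the arm and drill above 25 N).
It fails at once if a shim is shoved against stud or drill with more than 25 N (contact force between any of shim_a, shim_b, shim_c and stud above 25 N or contact force between any of shim_a, shim_b, shim_c and drill above 25 N).
It fails at once if the drill is shoved more than 10 mm out of place (distance of drill from where it was at the start of the episode above 0.01 m).
It fails at once if a bystander is moved more than 20 mm (distance of any of spool, multimeter, robot_car, bottle, tin, screwdriver from where it was at the start of the episode above 0.02 m).
It also fails if it takes over 67 s, if anything falls off the work surface, if the arm or the gripper's body presses on something with over 40 N, if the wrist force passes 120 N, or if a joint passes its speed limit or range.

## Working session

There is one attempt and no reset: what is moved stays moved. The work goes in short steps, Python scripts to look and compute and a tool call to move; the robot and the scene stay as the last step left them, time stands still between calls to the robot, and variables do not carry over. Pictures are saved under pics/ and viewed, about 8 in all and at most 12, crops included, and the job is handed in when it is done.

Besides the shell and the picture viewer there is one more tool, called after "Call:" as name(argument=value, ...) on one line, values as JSON. play_rows: Moves the arm, as the interface text tells. Its arguments: {"type":"object","properties":{"series":{"type":"array"},"jaw":{"type":"number"},"newtons":{"type":"number"}},"required":["series"]}

```bash
mkdir -p pics; cat > h.py <<'E'
import numpy as np, cv2
from workcell import r
def grab(n):
    s=r.observe(); d=r.get_image(n)
    if n=="wrist":
        M=np.array(d["mount"]); R=np.array(s["tcp_rot"]); p=np.array(s["ee_pos"])
        d["eye"]=p+R@M[:3,3]; d["orientation"]=R@M[:3,:3]
    d["eye"]=np.array(d["eye"]).tolist(); d["orientation"]=np.array(d["orientation"]).tolist()
    d["fish"]=n=="wrist"
    return d
def save(d,fn,crop=None,k=1):
    im=np.array(d["img"])[:,:,::-1]
    if crop: x0,y0,x1,y1=crop; im=im[y0:y1,x0:x1]
    im=cv2.resize(im,None,fx=k,fy=k,interpolation=cv2.INTER_CUBIC)
    cv2.imwrite(fn,im)
def foc(d): return 200/np.tan(np.radians(d["fov_y"])/2)
def ray(d,u,v):
    f=foc(d); a=np.array([u-d["cx"],v-d["cy"]])/f
    if d["fish"]:
        t=np.hypot(*a); q=np.array([*(a/max(t,1e-9)*np.sin(t)),np.cos(t)])
    else: q=np.array([*a,1.])
    q=np.array([q[0],-q[1],-q[2]]); return np.array(d["orientation"])@(q/np.linalg.norm(q))
def at_z(d,u,v,z):
    w=ray(d,u,v); e=np.array(d["eye"]); return e+w*(z-e[2])/w[2]
def proj(d,P):
    q=np.array(d["orientation"]).T@(np.array(P)-np.array(d["eye"])); q=np.array([q[0],-q[1],-q[2]]); f=foc(d)
    if d["fish"]:
        t=np.arctan2(np.hypot(q[0],q[1]),q[2]); n=np.hypot(q[0],q[1]); return d["cx"]+f*t*q[0]/n, d["cy"]+f*t*q[1]/n
    return d["cx"]+f*q[0]/q[2], d["cy"]+f*q[1]/q[2]
E
python3 - <<'E'
from h import *
import pickle
D={n:grab(n) for n in("scene","side","wrist")}
pickle.dump(D,open("D0.pkl","wb"))
for n,d in D.items():
    print(n,d["fov_y"],d["cx"],d["cy"],np.round(d["eye"],3),np.round(d["orientation"],3).tolist(),[k for k in d if k not in("img",)])
save(D["scene"],"pics/s0.png",k=1.25); save(D["wrist"],"pics/w0.png",k=1.25); save(D["side"],"pics/d0.png",k=1.25)
s=r.observe(); print({k:np.round(v,3).tolist() for k,v in s.items()})
E
```

```text
scene 52.46370166892333 316.3870679748958 190.45199483966772 [ 1.27  -0.386  1.093] [[0.515, -0.672, 0.533], [0.857, 0.39, -0.336], [0.018, 0.63, 0.776]] ['fov_y', 'cx', 'cy', 'eye', 'orientation', 'fish']
side 51.95349676448812 320.1999732990917 192.95062891172594 [-0.073  0.761  0.876] [[-0.749, 0.433, -0.502], [-0.663, -0.489, 0.567], [0.0, 0.757, 0.653]] ['fov_y', 'cx', 'cy', 'eye', 'orientation', 'fish']
wrist 65.70646984690485 319.58844766865985 199.46565318813765 [0.649 0.073 0.384] [[1.0, 0.001, 0.001], [-0.001, 0.965, 0.262], [-0.001, -0.262, 0.965]] ['fov_y', 'cx', 'cy', 'mount', 'eye', 'orientation', 'fish']
{'t': 0.15, 'joint_pos': [-0.027, 0.616, -0.013, 1.424, 0.008, 1.103, -0.04], 'qd': [0.003, -0.003, 0.0, -0.004, 0.0, 0.0, 0.001], 'tau': [0.001, -45.935, 0.209, -16.594, -0.061, 0.018, 0.0], 'ee_pos': [0.649, 0.0, 0.235], 'tcp_rot': [[-0.002, -0.0, 1.0], [0.0, 1.0, 0.0], [-1.0, 0.0, -0.002]], 'ft_force': [-0.642, 0.29, -0.766], 'wrist_torque': [0.019, -0.016, 0.034], 'gripper_width': 0.093}
```

View pics/s0.png

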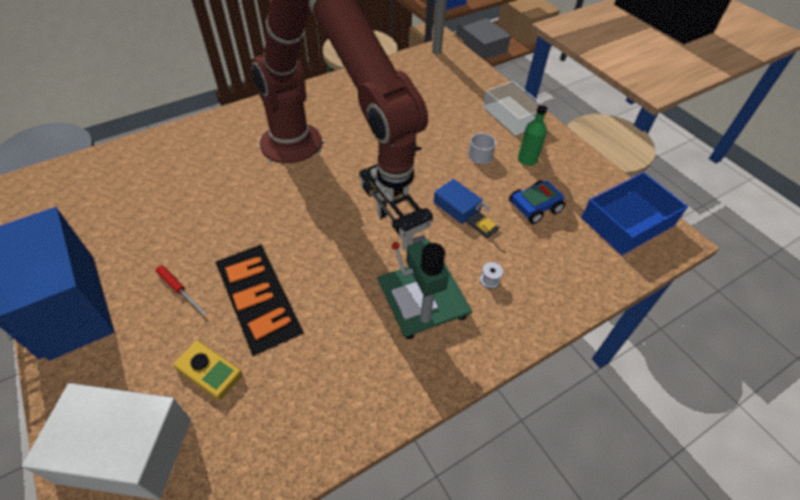

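View pics/w0.png

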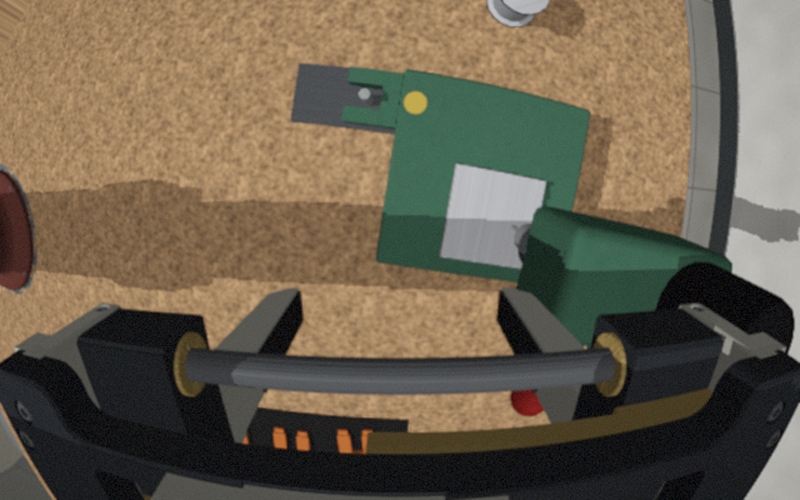

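The scene view has the mat with three shims on the drill's right (-y), noses to +y. In the wrist view (shown at 1.25x) the stud top is at (364,94), the yellow spot at (415,103) and the plate's front corners at (299,64) and (292,122).

```bash
cat >> h.py <<'E'
def shims(d,z=0.007,amin=60):
    im=np.ascontiguousarray(np.array(d["img"])); hsv=cv2.cvtColor(im,cv2.COLOR_RGB2HSV)
    m=cv2.inRange(hsv,(5,150,110),(18,255,255)); out=[]
    n,l,st,c=cv2.connectedComponentsWithStats(m)
    for i in range(1,n):
        if st[i,4]<amin: continue
        cs,_=cv2.findContours((l==i).astype(np.uint8),cv2.RETR_EXTERNAL,cv2.CHAIN_APPROX_NONE)
        P=np.array([at_z(d,u,v,z)[:2]*1000 for u,v in max(cs,key=len)[:,0]],np.float32)
        (x,y),(w,h),a=cv2.minAreaRect(P)
        out.append((round(x,1),round(y,1),round(w,1),round(h,1),round(a,1),int(st[i,4])))
    return out
E
python3 - <<'E'
from h import *
import pickle
D=pickle.load(open("D0.pkl","rb"))
for n in("scene","side"):print(n,shims(D[n]))
w=D["wrist"]; P=lambda u,v,z:np.round(at_z(w,u/1.25,v/1.25,z)*1000,1)
st=P(364,94,.052);sp=P(415,103,.04)
print("stud",st,"spot",sp,np.linalg.norm((sp-st)[:2]),np.degrees(np.arctan2(*(sp-st)[1::-1])))
for z in(.002,.007):
    a,b=P(299,64,z),P(292,122,z); print("plate",a,b,np.linalg.norm(a-b),np.linalg.norm((a+b)[:2]/2-st[:2]),np.degrees(np.arctan2(*(a-b)[1::-1])))
for c in((405,70),(590,112),(377,262)):print("base corner",P(*c,.04))
E
```

```text
scene [(413.8, -308.7, 92.7, 52.9, 84.0, 346), (502.0, -320.7, 91.7, 52.6, 84.9, 378), (594.3, -314.3, 52.0, 92.0, 1.9, 422)]
side [(590.9, -315.2, 54.3, 96.0, 2.5, 201), (499.3, -320.3, 94.6, 54.2, 84.9, 216), (410.4, -308.4, 95.5, 53.2, 84.2, 236)]
stud [618.4 119.   52. ] spot [661.9 112.2  40. ] 44.02828636229214 -8.884677087365905
plate [548.4 160.4   2. ] [541.1 100.9   2. ] 59.94614249474272 74.5657092771201 83.00538971076186
plate [549.7 159.3   7. ] [542.5 100.6   7. ] 59.1399188366031 73.12449999829055 83.00716747166858
base corner [653.2 142.2  40. ]
base corner [829.2 114.5  40. ]
base corner [627.2 -32.6  40. ]
```

View pics/d0.png

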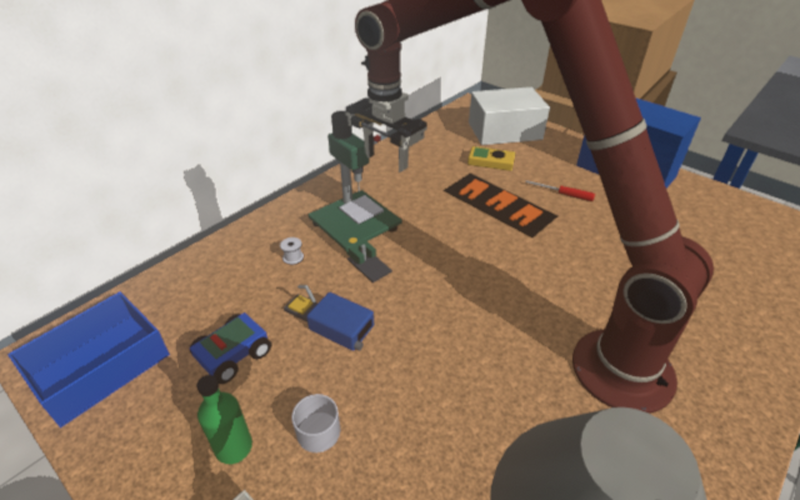

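Call:
play_rows(series=[[[-0.03,0,-0.035],[0,0,0]],[[0,-0.02,-0.0205],[0,0,0]],[[0,-0.04,0],[0,0,0]],[[0,-0.04,0],[0,0,0]],[[0,-0.04,0],[0,0,0]],[[0.02,-0.04,0],[0,0,0]],[[0.02,-0.04,0],[0,0,0]],[[0.02,-0.04,0],[0,0,0]],[[0.02,-0.04,0],[0,0,0]],[[0.02,-0.04,0],[0,0,0]],[[0.02,0,0],[-0.038,0,0]],[[0.02,0,0],[0,0,0]],[[0.02,0,0],[0,0,0]],[[0,0,0],[0,0,0]],[[0,0,0],[0,0,0]]], jaw=0.85, newtons=15)

```text
t: 1.65
ee_pos: [0.5944, -0.3399, 0.1055]
tcp_rot: [[-0.001, -0.038, 0.999], [0.0, 0.999, 0.038], [-1.0, 0.0, -0.001]]
ft_force: [-0.1, -0.7, 0.4]
gripper_width: 0.0789
```

Call:
play_rows(series=[[[0.03,0,0],[0,0,0]],[[0.03,0,0],[0,0,0]],[[0.015,0,0],[0,0,0]],[[0.006,0,0],[0,0,0]],[[0.0045,0,0],[0,0,0]],[[0,0,0],[0,0,0]],[[0,0,0],[0,0,0]],[[0,0,0],[0,0,0]]])

```text
t: 2.45
ee_pos: [0.5952, -0.3404, 0.0213]
tcp_rot: [[0.002, -0.038, 0.999], [-0.001, 0.999, 0.038], [-1.0, -0.001, 0.002]]
ft_force: [0.1, -0.1, -0.4]
gripper_width: 0.0792
```

Call:
play_rows(series=[[[0,0,0],[0,0,0]],[[0,0,0],[0,0,0]],[[0,0,0],[0,0,0]],[[0,0,0],[0,0,0]],[[0,0,0],[0,0,0]],[[0,0,0],[0,0,0]],[[0,0,0],[0,0,0]],[[0,0,0],[0,0,0]]], jaw=0.4)

```text
t: 3.25
ee_pos: [0.5945, -0.34, 0.0201]
tcp_rot: [[-0.0, -0.038, 0.999], [0.0, 0.999, 0.038], [-1.0, 0.0, -0.0]]
ft_force: [-0.9, 0.2, 0.5]
gripper_width: 0.0479
```

Call:
play_rows(series=[[[-0.015,0,0],[0,0,0]],[[-0.035,0,0],[0,0,0]],[[-0.03,0.02,-0.02],[0,0,0]],[[-0.02,0.04,-0.02],[0,0,0]],[[0,0.042,-0.017],[0,0,0]],[[0,0.042,0],[0,0,0]],[[0,0.042,0],[0,0,0]],[[0,0.042,0],[0,0,0]],[[0,0.042,0],[0,0,0]],[[0,0.042,0],[0,0,0]],[[0,0.042,0],[0,0,0]],[[0,0.042,0],[0,0,0]],[[0,0.04,0],[0,0,0]],[[0,0.04,0],[0,0,0]],[[0,0,0],[0.146,0,0]],[[0,0,0],[0.146,0,0]],[[0,0,0],[0.146,0,0]],[[0,0,0],[0.146,0,0]],[[0,0,0],[0.146,0,0]],[[0,0,0],[0.146,0,0]]])

```text
t: 5.25
ee_pos: [0.5198, 0.1339, 0.1213]
tcp_rot: [[0.001, 0.747, 0.665], [0.001, 0.665, -0.747], [-1.0, 0.002, -0.0]]
ft_force: [0.5, -0.1, -1.7]
gripper_width: 0.0478
```

Call:
play_rows(series=[[[0,0,0],[0.146,0,0]],[[0,0,0],[0.146,0,0]],[[0,0,0],[0.146,0,0]],[[0,0,0],[0.146,0,0]],[[0,0,0],[0.146,0,0]],[[0,0,0],[0.146,0,0]],[[0,0,0],[0,0,0]],[[0,0,0],[0,0,0]],[[0,0,0],[0,0,0]]])

```text
t: 6.15
ee_pos: [0.5195, 0.1337, 0.1206]
tcp_rot: [[0.0, 0.99, -0.14], [0.001, -0.14, -0.99], [-1.0, 0.0, -0.001]]
ft_force: [-0.2, -0.0, -0.6]
gripper_width: 0.0477
```

```bash
python3 - <<'E'
from h import *
import pickle
d=grab("wrist"); pickle.dump(d,open("D1.pkl","wb")); save(d,"pics/w1.png",k=1.25)
s=r.observe(); print(np.round(s["ee_pos"],4),np.round(s["tcp_rot"],3).tolist(),s["gripper_width"])
E
```

```text
[0.5195 0.1336 0.1205] [[0.0, 0.99, -0.141], [0.001, -0.141, -0.99], [-1.0, 0.0, -0.001]] 0.047329290741457586
```

View pics/w1.png

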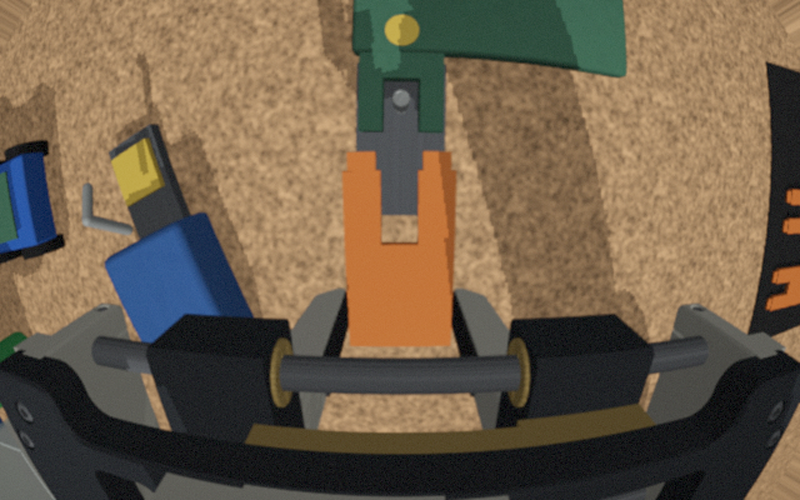

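```bash
python3 - <<'E'
from h import *
import pickle
d=pickle.load(open("D1.pkl","rb")); 
T=np.array([.5195,.1336,.1205]); R=np.array([[0,.99,-.141],[0,-.141,-.99],[-1,0,0]])
def P(n,u,v,z):
    p=at_z(d,u/1.25,v/1.25,z); q=R.T@(p-T); print(n,"world",np.round(p*1000,1),"tool y,z",np.round(q[1:]*1000,1)); return p
s=P("stud",401,98,.052); y=P("spot",402,30,.04)
print(np.linalg.norm((y-s)[:2]),np.degrees(np.arctan2(*(y-s)[1::-1])))
for z in(.002,.007): P(f"plate front z{z}",401,214,z); P(" plate L",358,135,z);P(" plate R",445,135,z)
P("prong L front",358,131,.040);P("prong R front",444,134,.040)
zt=.1205-.018+.005
P("slot end",400,243,zt);P("slotL",380,243,zt);P("slotR",418,243,zt);P("noseL",345,152,zt+0);P("noseR",456,152,zt);P("tailL",350,345,zt);P("tailR",452,345,zt)
for a in((105,262),(205,213),(255,318),(155,340)):P("housing",*a,.09)
P("iron sponge",150,125,.02);P("iron rod",88,200,.06);P("arm hook",130,230,.09)
E
```

```text
stud world [618.  119.3  52. ] tool y,z [99.5  0.3]
spot world [661.5 112.4  40. ] tool y,z [143.5   1. ]
0.044015864358845185 -8.942158677319993
plate front z0.002 world [544.  129.7   2. ] tool y,z [24.8  0.4]
 plate L world [603.2 151.1   2. ] tool y,z [ 80.4 -29.1]
 plate R world [594.8  92.    2. ] tool y,z [80.4 30.6]
plate front z0.007 world [544.9 129.6   7. ] tool y,z [25.7  0.4]
 plate L world [602.9 150.6   7. ] tool y,z [ 80.2 -28.6]
 plate R world [594.7  92.6   7. ] tool y,z [80.2 30. ]
prong L front world [603.7 146.8  40. ] tool y,z [ 81.5 -25. ]
prong R front world [594.8  97.   40. ] tool y,z [79.8 25.6]
slot end world [549.8 129.5 107.5] tool y,z [30.5 -0.2]
slotL world [551.  138.1 107.5] tool y,z [30.5 -8.9]
slotR world [548.7 121.8 107.5] tool y,z [30.5  7.6]
noseL world [592.  146.7 107.5] tool y,z [ 69.9 -23.2]
noseR world [585.5 100.7 107.5] tool y,z [69.9 23.3]
tailL world [503.2 160.4 107.5] tool y,z [-19.9 -24.2]
tailR world [496.3 111.9 107.5] tool y,z [-19.9  24.8]
housing world [559.7 310.5  90. ] tool y,z [  14.9 -180.8]
housing world [575.6 227.4  90. ] tool y,z [  42.4 -100.8]
housing world [515.2 213.5  90. ] tool y,z [-15.5 -78.5]
housing world [506. 289.  90.] tool y,z [ -35.2 -152. ]
iron sponge world [643.8 302.8  20. ] tool y,z [  99.2 -185. ]
iron rod world [600.7 343.7  60. ] tool y,z [  50.7 -219.4]
arm hook world [575.3 281.8  90. ] tool y,z [  34.4 -154.6]
```

The shim is centred and lined up: slot end at tool y 30.5, stud at 99.5. The plate reads 2 mm thick. The soldering station's housing lies close to the gripper body's left end, so I'll check its height before lowering.

```bash
python3 - <<'E'
from h import *
import pickle
d=pickle.load(open("D1.pkl","rb")); D=pickle.load(open("D0.pkl","rb"))
out=[]
for n,(x0,y0) in(("side",(235,210)),("scene",(335,130))):
    im=cv2.resize(np.array(D[n]["img"])[y0:y0+75,x0:x0+80,::-1],None,fx=5,fy=5,interpolation=cv2.INTER_CUBIC)
    for c in((105,262),(205,213)):
        for h,col in((.04,(255,255,255)),(.055,(0,255,0)),(.07,(0,255,255)),(.09,(0,0,255))):
            u,v=proj(D[n],at_z(d,c[0]/1.25,c[1]/1.25,h)); cv2.circle(im,(int((u-x0+.5)*5),int((v-y0+.5)*5)),3,col,-1)
    out.append(im)
cv2.imwrite("pics/h.png",np.hstack(out))
E
```

```text
(no output)
```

View pics/h.png

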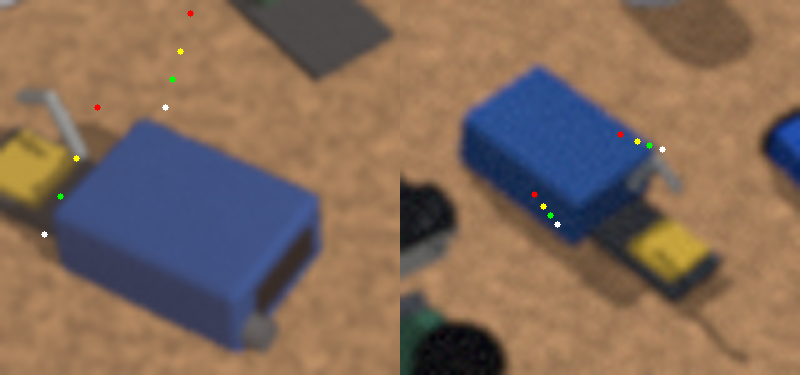

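```bash
python3 - <<'E'
from h import *
import pickle
D=pickle.load(open("D0.pkl","rb"))
T=np.array([.5195,.1336,.1205]); R=np.array([[0,.99,-.141],[0,-.141,-.99],[-1,0,0]])
def tri(n,a,b):
    o=[];w=[]
    for d,(u,v) in((D["side"],(235+a[0]/5-.5,210+a[1]/5-.5)),(D["scene"],(335+b[0]/5-.5,130+b[1]/5-.5))):
        o.append(np.array(d["eye"]));w.append(ray(d,u,v))
    A=sum(np.eye(3)-np.outer(x,x) for x in w); c=sum((np.eye(3)-np.outer(x,x))@p for x,p in zip(w,o))
    p=np.linalg.solve(A,c); print(n,np.round(p*1000),"resid mm",[round(1000*np.linalg.norm((np.eye(3)-np.outer(x,x))@(p-q)),1) for x,q in zip(w,o)],"tool",np.round(1000*R.T@(p-T)))
tri("iron end near drill",(145,120),(175,205))
tri("iron end far",(58,210),(255,150))
tri("robot end near drill",(318,200),(65,118))
tri("robot end far",(235,292),(140,68))
E
```

```text
iron end near drill [568. 274.  46.] resid mm [np.float64(0.6), np.float64(0.6)] tool [  74.   28. -145.]
iron end far [554. 351.  48.] resid mm [np.float64(1.3), np.float64(1.3)] tool [  73.    3. -220.]
robot end near drill [457. 253.  45.] resid mm [np.float64(1.6), np.float64(1.6)] tool [  75.  -79. -110.]
robot end far [444. 328.  48.] resid mm [np.float64(1.7), np.float64(1.7)] tool [  73. -102. -182.]
```

The housing top triangulates to about 46 mm high and at least 110 mm to the side, so it is clear. Lowering now, feeling for the plate.

Call:
play_rows(series=[[[0.035,0,0],[0,0,0]],[[0.035,0,0],[0,0,0]],[[0.015,0,0],[0,0,0]],[[0.006,0,0],[0,0,0]],[[0.003,0,0],[0,0,0]],[[0,0,0],[0,0,0]],[[0,0,0],[0,0,0]],[[0,0,0],[0,0,0]]])

```text
t: 7.0
ee_pos: [0.52, 0.1337, 0.027]
tcp_rot: [[0.002, 0.99, -0.142], [0.001, -0.142, -0.99], [-1.0, 0.002, -0.001]]
ft_force: [0.5, 0.4, -0.4]
gripper_width: 0.0473
```

Call:
play_rows(series=[[[0.002,0,0],[0,0,0]],[[0.001,0,0],[0,0,0]],[[0.001,0,0],[0,0,0]],[[0,0,0],[0,0,0]],[[0,0,0],[0,0,0]]])

```text
t: 7.5
ee_pos: [0.5199, 0.1338, 0.0225]
tcp_rot: [[0.001, 0.99, -0.142], [0.0, -0.142, -0.99], [-1.0, 0.001, -0.001]]
ft_force: [-1.1, 0.9, 3.9]
gripper_width: 0.0479
```

Call:
play_rows(series=[[[0,0,0],[0,0,0]],[[0,0,0],[0,0,0]],[[0,0,0],[0,0,0]],[[0,0,0],[0,0,0]],[[0,0,0],[0,0,0]]])

```text
t: 8.0
ee_pos: [0.5199, 0.1337, 0.0223]
tcp_rot: [[0.001, 0.99, -0.143], [0.0, -0.143, -0.99], [-1.0, 0.001, -0.0]]
ft_force: [1.2, 0.9, 4.6]
gripper_width: 0.0477
```

Call:
play_rows(series=[[[-0.001,0,0],[0,0,0]],[[0,0,0],[0,0,0]],[[0,0,0],[0,0,0]],[[0,0,0],[0,0,0]]])

```text
t: 8.4
ee_pos: [0.5188, 0.1332, 0.0228]
tcp_rot: [[-0.001, 0.99, -0.143], [-0.0, -0.143, -0.99], [-1.0, -0.001, 0.001]]
ft_force: [0.0, 0.4, 1.2]
gripper_width: 0.0475
```

Call:
play_rows(series=[[[0,0,0],[0,0,0.03]],[[0,0,0],[0,0,0]],[[0,0,0],[0,0,0]],[[0,0,0],[0,0,0]],[[0,0,0],[0,0,0]]])

```text
t: 8.9
ee_pos: [0.5195, 0.1334, 0.0231]
tcp_rot: [[0.029, 0.989, -0.143], [-0.004, -0.143, -0.99], [-1.0, 0.03, 0.0]]
ft_force: [-0.7, -0.1, 0.7]
gripper_width: 0.0479
```

Call:
play_rows(series=[[[0.001,0,0],[0,0,0]],[[0,0,0],[0,0,0]],[[0,0,0],[0,0,0]],[[0,0,0],[0,0,0]],[[0,0,0],[0,0,0]]])

```text
t: 9.4
ee_pos: [0.5196, 0.1335, 0.0222]
tcp_rot: [[0.03, 0.989, -0.143], [-0.004, -0.143, -0.99], [-1.0, 0.03, -0.0]]
ft_force: [0.0, -1.2, 0.1]
gripper_width: 0.0478
```

Call:
play_rows(series=[[[0.001,0,0],[0,0,0]],[[0,0,0],[0,0,0]],[[0,0,0],[0,0,0]],[[0,0,0],[0,0,0]],[[0,0,0],[0,0,0]]])

```text
t: 9.9
ee_pos: [0.5196, 0.1335, 0.0213]
tcp_rot: [[0.03, 0.989, -0.143], [-0.004, -0.143, -0.99], [-1.0, 0.03, -0.0]]
ft_force: [-0.1, 0.3, 4.0]
gripper_width: 0.0475
```

Levelling moved the contact lower, so the nose was drooping and the plate is 2 mm thick: two shims. Sliding the first one in.

Call:
play_rows(series=[[[-0.0008,0,0],[0,0,0]],[[0.0002,0.005,0],[0,0,0]],[[0.0002,0.006,0],[0,0,0]],[[0.0002,0.006,0],[0,0,0]],[[0.0002,0.006,0],[0,0,0]],[[0.0002,0.006,0],[0,0,0]],[[0.0002,0.006,0],[0,0,0]],[[0.0001,0.005,0],[0,0,0]],[[0,0,0],[0,0,0]],[[0,0,0],[0,0,0]]])

```text
t: 10.9
ee_pos: [0.537, 0.1314, 0.0188]
tcp_rot: [[-0.019, 0.99, -0.141], [0.004, -0.141, -0.99], [-1.0, -0.02, -0.002]]
ft_force: [-30.1, 4.0, 24.9]
gripper_width: 0.0475
```

```bash
python3 - <<'E'
from h import *
import pickle
d=grab("wrist"); pickle.dump(d,open("D2.pkl","wb")); save(d,"pics/w2.png",crop=(200,30,440,330),k=2)
s=r.observe(); print(np.round(s["ee_pos"],4),np.round(s["ft_force"],1))
E
```

```text
[0.537  0.1313 0.0188] [-30.1   3.7  24.2]
```

View pics/w2.png

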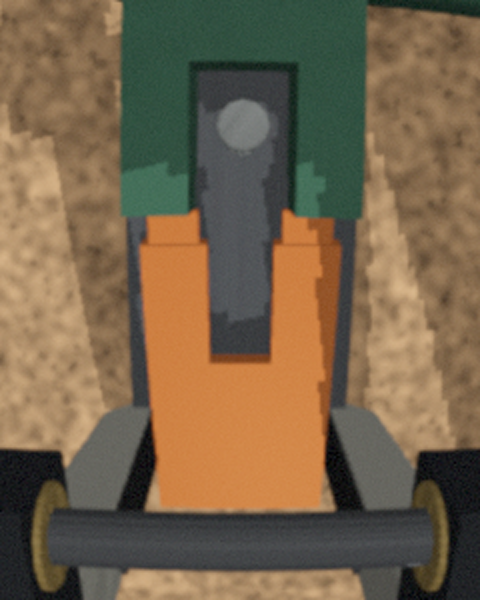

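Only about 18 mm of travel before a 30 N stop. That is just where the pads meet the plate's front edge, so the plate looks 7 mm thick after all. The picture shows the shim tips just beneath the toe, at about row 210, with the drill in place. Backing off now.

Call:
play_rows(series=[[[0,-0.008,0],[0,0,0]],[[0,-0.008,0],[0,0,0]],[[0,0,0],[0,0,0]],[[0,0,0],[0,0,0]],[[0,0,0],[0,0,0]]])

```text
t: 11.45
ee_pos: [0.5361, 0.1314, 0.0192]
tcp_rot: [[0.013, 0.99, -0.143], [-0.002, -0.143, -0.99], [-1.0, 0.013, -0.0]]
ft_force: [-9.4, 2.9, 3.2]
gripper_width: 0.048
```

Call:
play_rows(series=[[[0,-0.007,0],[0,0,0]],[[0,0,0],[0,0,0]],[[0,0,0],[0,0,0]],[[0,0,0],[0,0,0]],[[0,0,0],[0,0,0]]])

```text
t: 11.95
ee_pos: [0.5356, 0.1312, 0.0207]
tcp_rot: [[0.028, 0.989, -0.143], [-0.004, -0.143, -0.99], [-1.0, 0.028, 0.0]]
ft_force: [-2.8, 0.9, -2.6]
gripper_width: 0.0475
```

```bash
python3 - <<'E'
from h import *
import pickle
d=grab("wrist"); pickle.dump(d,open("D3.pkl","wb")); s=r.observe(); T=np.array(s["ee_pos"]); print(np.round(T,4),np.round(s["ft_force"],1))
im=cv2.cvtColor(np.ascontiguousarray(np.array(d["img"])),cv2.COLOR_RGB2HSV)
m=cv2.inRange(im,(5,120,60),(18,255,255))
for v in range(120,285,8):
    u=np.where(m[v,240:400])[0]+240
    if len(u): print(v,u.min(),u.max(),len(u))
E
```

```text
[0.5356 0.1312 0.0207] [-3.1  1.1 -3.4]
136 274 366 53
144 273 365 53
152 270 369 68
160 248 369 70
168 270 368 68
176 271 368 66
184 272 367 66
192 272 367 66
200 272 366 65
208 273 365 93
216 274 365 92
224 274 364 91
232 275 364 90
240 275 363 89
248 276 363 88
256 277 362 86
264 277 362 86
272 279 361 83
280 280 360 81
```

Call:
play_rows(series=[[[0,-0.002,0],[0,0,0]],[[0,0,0],[0,0,0]],[[0,0,0],[0,0,0]],[[0,0,0],[0,0,0]],[[0,0,0],[0,0,0]]], jaw=0.72)

```text
t: 12.5
ee_pos: [0.5352, 0.1311, 0.0215]
tcp_rot: [[0.031, 0.989, -0.143], [-0.004, -0.143, -0.99], [-0.999, 0.032, -0.0]]
ft_force: [0.9, 0.3, -0.0]
gripper_width: 0.067
```

Call:
play_rows(series=[[[-0.01,0,0],[0,0,0]],[[-0.03,0,0],[0,0,-0.03]],[[-0.03,0,0],[0,0,0]],[[0,0,0],[0,0,0]],[[0,0,0],[0,0,0]],[[0,0,0],[0,0,0]]])

```text
t: 13.1
ee_pos: [0.5323, 0.1317, 0.0905]
tcp_rot: [[-0.002, 0.99, -0.142], [0.0, -0.142, -0.99], [-1.0, -0.002, 0.0]]
ft_force: [0.6, -0.5, -0.2]
gripper_width: 0.0671
```

```bash
python3 - <<'E'
from h import *
import pickle
d=grab("wrist"); s=r.observe(); d["T"]=np.array(s["ee_pos"]);d["R"]=np.array(s["tcp_rot"]); pickle.dump(d,open("D4.pkl","wb")); print(np.round(d["T"],4),np.round(d["R"],3).tolist(),np.round(s["ft_force"],1))
save(d,"pics/w4.png",crop=(190,20,450,320),k=2)
E
```

```text
[0.5322 0.1316 0.0902] [[-0.002, 0.99, -0.143], [-0.0, -0.143, -0.99], [-1.0, -0.002, 0.001]] [ 0.1 -0.6 -0.1]
```

View pics/w4.png

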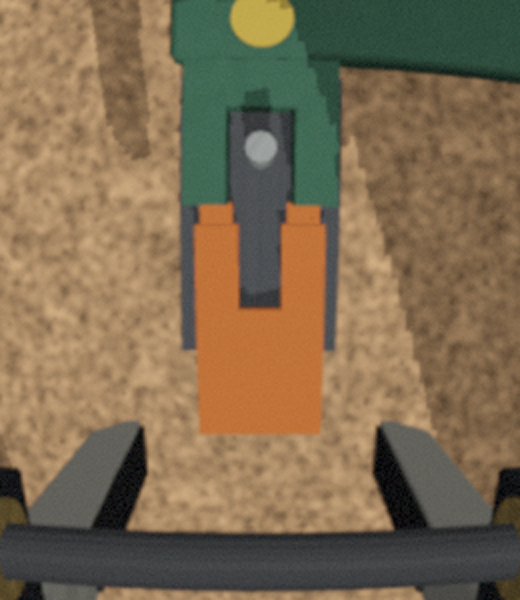

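```bash
cat > fit.py <<'E'
from h import *
import pickle
from scipy.optimize import least_squares
d=pickle.load(open("D4.pkl","rb")); px=lambda u,v:np.array([190+u/2-.25,20+v/2-.25])
mod=np.array([[5,8],[5,-8],[-45,24],[-45,-24],[37,24],[37,-24]])/1000
obs=np.array([px(*a) for a in((240,307),(280,307),(199,433),(321,433),(195,225),(326,225))])
def res(p,free=True):
    x,y,yaw,z,pit=p; c,s=np.cos(yaw),np.sin(yaw)
    return np.concatenate([np.array(proj(d,[x+c*a-s*b,y+s*a+c*b,z+a*np.sin(pit)]))-o for (a,b),o in zip(mod,obs)])
f=least_squares(res,[.54,.13,-.14,.007,0],x_scale=[.01,.01,.1,.01,.1]); print("free fit",np.round(f.x,4),"rms px",np.sqrt(np.mean(f.fun**2)))
for zt in(.007,.012):
    g=least_squares(lambda p:res([*p[:3],zt,0]),[.54,.13,-.14],x_scale=[.01,.01,.1]); print("flat",zt,np.round(g.x,4),"rms",np.sqrt(np.mean(g.fun**2)))
st=at_z(d,*px(260,149),.052); sp=at_z(d,*px(262,17),.04); print("stud",np.round(st,4),"spot",np.round(sp,4),np.linalg.norm((sp-st)[:2]))
for z in(.002,.007):
    a,b=at_z(d,*px(182,350),z),at_z(d,*px(334,350),z); print("plate",z,np.linalg.norm(a-b),np.linalg.norm(((a+b)/2-st)[:2]))
T,R=d["T"],d["R"]; print("tool yz stud",R.T@(st-T)*1000)
E
python3 fit.py
```

```text
free fit [ 0.5563  0.1284 -0.1455  0.0099 -0.0316] rms px 0.5068167651349127
flat 0.007 [ 0.5556  0.1285 -0.1455] rms 0.8222508698676722
flat 0.012 [ 0.5566  0.1284 -0.1455] rms 0.5518459464989596
stud [0.6173 0.1196 0.052 ] spot [0.6618 0.1125 0.04  ] 0.04511486980671823
plate 0.002 0.060625677096814795 0.07491222765322149
plate 0.007 0.05935254146830809 0.07362820818941368
tool yz stud [38.03712703 86.00566392 -0.28556065]
```

Call:
play_rows(series=[[[0.03,0,0],[0,0,0]],[[0.025,0,0],[0,0,0]],[[0.007,0,0],[0,0,0]],[[0.0027,0,0],[0,0,0]],[[0,0,0],[0,0,0]],[[0,0,0],[0,0,0]],[[0,0,0],[0,0,0]],[[0,0,0],[0,0,0]]])

```text
t: 13.95
ee_pos: [0.5336, 0.1317, 0.0271]
tcp_rot: [[0.001, 0.99, -0.143], [0.0, -0.143, -0.99], [-1.0, 0.001, -0.001]]
ft_force: [1.3, -0.1, -0.5]
gripper_width: 0.0666
```

Call:
play_rows(series=[[[0,0,0],[0,0,0]],[[0,0,0],[0,0,0]],[[0,0,0],[0,0,0]],[[0,0,0],[0,0,0]],[[0,0,0],[0,0,0]],[[0,0,0],[0,0,0]],[[0,0,0],[0,0,0]]], jaw=0.45)

```text
t: 14.65
ee_pos: [0.5332, 0.1316, 0.0264]
tcp_rot: [[-0.0, 0.99, -0.143], [0.0, -0.143, -0.99], [-1.0, -0.0, -0.0]]
ft_force: [0.1, -0.5, 1.2]
gripper_width: 0.0476
```

Grip at 48 mm with the tips 9.4 mm above the bench: the shim lies at 7 to 12 mm, so the plate is 7 mm thick and one shim is enough. Sliding in gently.

Call:
play_rows(series=[[[0,0.004,0],[0,0,0]],[[0,0.004,0],[0,0,0]],[[0,0.004,0],[0,0,0]],[[0,0.004,0],[0,0,0]],[[0,0.004,0],[0,0,0]],[[0,0,0],[0,0,0]],[[0,0,0],[0,0,0]]])

```text
t: 15.35
ee_pos: [0.5543, 0.1284, 0.0265]
tcp_rot: [[0.003, 0.99, -0.143], [-0.001, -0.143, -0.99], [-1.0, 0.003, 0.0]]
ft_force: [0.1, -0.2, 0.6]
gripper_width: 0.0477
```

Free. On to about 3 mm short of home.

Call:
play_rows(series=[[[0,0.004,0],[0,0,0]],[[0,0.004,0],[0,0,0]],[[0,0.004,0],[0,0,0]],[[0,0.004,0],[0,0,0]],[[0,0.004,0],[0,0,0]],[[0,0.003,0],[0,0,0]],[[0,0.003,0],[0,0,0]],[[0,0.002,0],[0,0,0]],[[0,0,0],[0,0,0]],[[0,0,0],[0,0,0]]])

```text
t: 16.35
ee_pos: [0.5799, 0.1249, 0.0265]
tcp_rot: [[-0.002, 0.99, -0.142], [0.001, -0.142, -0.99], [-1.0, -0.002, -0.0]]
ft_force: [-3.6, 0.2, 4.8]
gripper_width: 0.0478
```

Call:
play_rows(series=[[[0,0.001,0],[0,0,0]],[[0,0.001,0],[0,0,0]],[[0,0.001,0],[0,0,0]],[[0,0.001,0],[0,0,0]],[[0,0,0],[0,0,0]],[[0,0,0],[0,0,0]]])

```text
t: 16.95
ee_pos: [0.5838, 0.1243, 0.0265]
tcp_rot: [[-0.002, 0.99, -0.143], [0.001, -0.143, -0.99], [-1.0, -0.002, -0.0]]
ft_force: [-3.5, 1.1, 5.8]
gripper_width: 0.0472
```

```bash
python3 - <<'E'
from h import *
import pickle
d=grab("wrist"); s=r.observe(); d["T"]=np.array(s["ee_pos"]);d["R"]=np.array(s["tcp_rot"]); pickle.dump(d,open("D5.pkl","wb")); print(np.round(d["T"],4),np.round(s["ft_force"],1))
save(d,"pics/w5.png",crop=(190,90,450,340),k=2.4)
E
```

```text
[0.5838 0.1243 0.0265] [-3.8  0.9  6. ]
```

View pics/w5.png

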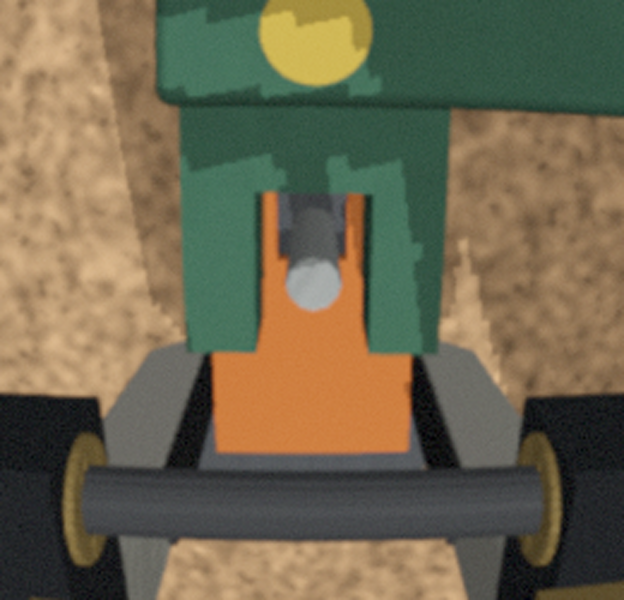

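Call:
play_rows(series=[[[0,0.001,0],[0,0,0]],[[0,0.001,0],[0,0,0]],[[0,0.001,0],[0,0,0]],[[0,0,0],[0,0,0]],[[0,0,0],[0,0,0]]])

```text
t: 17.5
ee_pos: [0.5853, 0.1241, 0.0264]
tcp_rot: [[-0.005, 0.99, -0.142], [0.001, -0.142, -0.99], [-1.0, -0.005, -0.0]]
ft_force: [-5.3, 1.2, 7.9]
gripper_width: 0.0473
```

```bash
python3 - <<'E'
from h import *
import pickle
s=r.observe(); print(np.round(s["ee_pos"],4),np.round(s["ft_force"],1))
d=pickle.load(open("D5.pkl","rb")); px=lambda u,v:(190+u/2.4-.2,90+v/2.4-.2)
st=at_z(d,*px(313,285),.052); e=at_z(d,*px(313,257),.012); t=at_z(d,*px(313,452),.012); sp=at_z(d,*px(315,28),.04)
print("stud",st,"slot end",e,"tail",t,"spot",sp,"| stud-slot end",np.linalg.norm((st-e)[:2]),"stud-tail",np.linalg.norm((st-t)[:2]),"stud-spot",np.linalg.norm((st-sp)[:2]))
E
```

```text
[0.5853 0.1241 0.0264] [-5.3  1.2  7.9]
stud [0.61769507 0.11936058 0.052     ] slot end [0.61221899 0.12014897 0.012     ] tail [0.56200556 0.12740971 0.012     ] spot [0.66177818 0.1126044  0.04      ] | stud-slot end 0.005532541532782642 stud-tail 0.05626819738457467 stud-spot 0.044597822968243966
```

Call:
play_rows(series=[[[0,-0.002,0],[0,0,0]],[[0,0,0],[0,0,0]],[[0,0,0],[0,0,0]],[[0,0,0],[0,0,0]],[[0,0,0],[0,0,0]]], jaw=0.75)

```text
t: 18.0
ee_pos: [0.5859, 0.1238, 0.0263]
tcp_rot: [[0.0, 0.99, -0.143], [-0.0, -0.143, -0.99], [-1.0, 0.001, 0.0]]
ft_force: [0.7, 0.3, 0.2]
gripper_width: 0.0697
```

Call:
play_rows(series=[[[-0.01,0,0],[0,0,0]],[[-0.03,0,0],[0,0,0]],[[-0.04,0,0],[0,0,0]],[[-0.02,0,0],[0,0,0]],[[0,0,0],[0,0,0]],[[0,0,0],[0,0,0]],[[0,0,0],[0,0,0]]])

```text
t: 18.7
ee_pos: [0.5846, 0.1241, 0.1252]
tcp_rot: [[-0.003, 0.99, -0.142], [-0.0, -0.142, -0.99], [-1.0, -0.003, 0.0]]
ft_force: [-0.9, 0.9, 0.5]
gripper_width: 0.07
```

```bash
python3 - <<'E'
from h import *
import pickle
d=grab("wrist"); s=r.observe(); d["T"]=np.array(s["ee_pos"]);d["R"]=np.array(s["tcp_rot"]); pickle.dump(d,open("D6.pkl","wb")); print(np.round(d["T"],4),np.round(d["R"],3).tolist(),np.round(s["ft_force"],1))
save(d,"pics/w6.png",crop=(170,20,470,280),k=2.2)
D=pickle.load(open("D0.pkl","rb"))
w=[];o=[]
for dd,uv in((D["scene"],(316,196)),(D["wrist"],(422,321))): o.append(np.array(dd["eye"]));w.append(ray(dd,*uv))
A=sum(np.eye(3)-np.outer(x,x) for x in w); p=np.linalg.solve(A,sum((np.eye(3)-np.outer(x,x))@q for x,q in zip(w,o))); print("ball",p,[np.linalg.norm((np.eye(3)-np.outer(x,x))@(p-q)) for x,q in zip(w,o)])
E
```

```text
[0.5845 0.1241 0.125 ] [[-0.003, 0.99, -0.143], [-0.0, -0.143, -0.99], [-1.0, -0.003, 0.001]] [-0.6  0.4  0.2]
ball [ 0.70611859 -0.03208312  0.25079993] [np.float64(0.0013467591644832834), np.float64(0.0013467591644831583)]
```

View pics/w6.png

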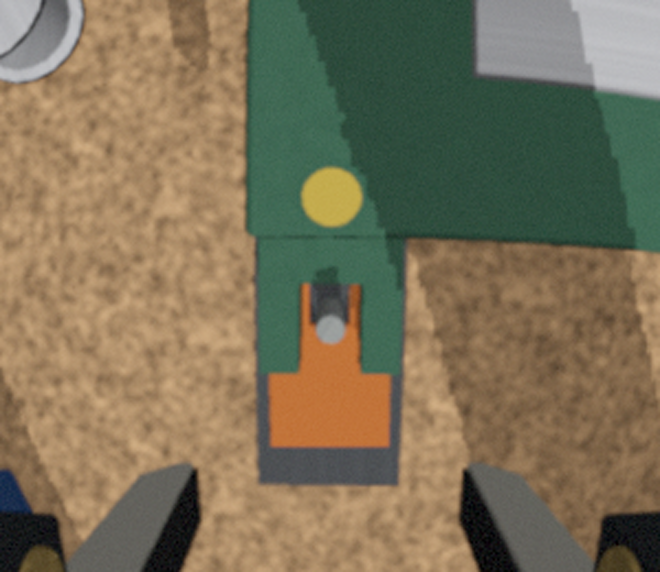

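```bash
python3 - <<'E'
from h import *
import pickle
d=pickle.load(open("D6.pkl","rb")); px=lambda u,v:(170+u/2.2-.2,20+v/2.2-.2); R,T=d["R"],d["T"]
for n,a,z in(("stud",(331,329),.052),("tailL",(269,446),.012),("tailR",(391,446),.012),("spot",(331,197),.04)):
    p=at_z(d,*px(*a),z); print(n,np.round(p*1000,1),np.round(R.T@(p-T)*1000,1))
E
```

```text
stud [618.1 119.1  52. ] [72.9 34.1  0. ]
tailL [567.  152.2  12. ] [113.1 -21.  -25.4]
tailR [559.8 102.7  12. ] [113.1 -21.1  24.6]
spot [661.5 112.8  40. ] [84.8 78.   0.1]
```

Tail-to-stud distance is 55.1 mm against 55 when home. Now closing the jaws and moving over the yellow spot.

Call:
play_rows(series=[[[0,0.02,0],[0,0,0]],[[0,0.03,0],[0,0,0]],[[0,0.02,0],[0,0,0]],[[0,0.008,0],[0,0,0]],[[0.015,0,0],[0,0,0]],[[0.02,0,0],[0,0,0]],[[0.015,0,0],[0,0,0]],[[0.01,0,0],[0,0,0]],[[0.003,0,0],[0,0,0]],[[0,0,0],[0,0,0]],[[0,0,0],[0,0,0]],[[0,0,0],[0,0,0]]], jaw=0)

```text
t: 19.95
ee_pos: [0.6634, 0.1129, 0.0643]
tcp_rot: [[0.002, 0.99, -0.143], [0.0, -0.143, -0.99], [-1.0, 0.002, -0.0]]
ft_force: [-0.4, -0.4, 0.4]
gripper_width: 0.0004
```

Call:
play_rows(series=[[[0.002,0,0],[0,0,0]],[[0.001,0,0],[0,0,0]],[[0.001,0,0],[0,0,0]],[[0,0,0],[0,0,0]],[[0,0,0],[0,0,0]]])

```text
t: 20.45
ee_pos: [0.6628, 0.1128, 0.0593]
tcp_rot: [[-0.0, 0.99, -0.143], [0.0, -0.143, -0.99], [-1.0, -0.0, 0.0]]
ft_force: [-1.1, 0.0, -0.2]
gripper_width: 0.0003
```

Call:
play_rows(series=[[[0.001,0,0],[0,0,0]],[[0.001,0,0],[0,0,0]],[[0.001,0,0],[0,0,0]],[[0,0,0],[0,0,0]],[[0,0,0],[0,0,0]]])

```text
t: 20.95
ee_pos: [0.6628, 0.1129, 0.0571]
tcp_rot: [[0.0, 0.99, -0.143], [0.0, -0.143, -0.99], [-1.0, 0.0, -0.0]]
ft_force: [-2.1, 0.1, 4.6]
gripper_width: 0.0003
```

Call:
play_rows(series=[[[0.001,0,0],[0,0,0]],[[0,0,0],[0,0,0]],[[0,0,0],[0,0,0]],[[0,0,0],[0,0,0]]])

```text
t: 21.35
ee_pos: [0.6628, 0.113, 0.0567]
tcp_rot: [[0.0, 0.99, -0.143], [0.001, -0.143, -0.99], [-1.0, -0.0, -0.001]]
ft_force: [-1.8, -0.0, 7.3]
gripper_width: 0.0005
```

Call:
play_rows(series=[[[0.001,0,0],[0,0,0]],[[0,0,0],[0,0,0]],[[0,0,0],[0,0,0]],[[0,0,0],[0,0,0]],[[0,0,0],[0,0,0]]])

```text
t: 21.85
ee_pos: [0.6628, 0.113, 0.0567]
tcp_rot: [[0.0, 0.99, -0.142], [0.001, -0.142, -0.99], [-1.0, -0.0, -0.001]]
ft_force: [-5.4, 1.9, 12.4]
gripper_width: 0.0003
```

Call:
play_rows(series=[[[-0.002,0,0],[0,0,0]],[[-0.004,0,0],[0,0,0]],[[-0.015,0,0],[0,0,0]],[[-0.04,0,0],[0,0,0]],[[-0.03,-0.03,0],[0,0,0]],[[0,-0.04,0],[0,0,0]],[[0,0,0],[0,0,0]],[[0,0,0],[0,0,0]],[[0,0,0],[0,0,0]],[[0,0,0],[0,0,0]]])

```text
t: 22.85
ee_pos: [0.5948, 0.1225, 0.1454]
tcp_rot: [[0.001, 0.99, -0.143], [-0.001, -0.143, -0.99], [-1.0, 0.001, 0.0]]
ft_force: [0.3, -1.0, 0.0]
gripper_width: 0.0004
```

```bash
python3 - <<'E'
from h import *
d=grab("wrist"); s=r.observe(); print(np.round(s["ee_pos"],4),np.round(s["ft_force"],1),s["t"])
save(d,"pics/w7.png",crop=(170,20,470,280),k=2.2)
p=lambda P:np.round((np.array(proj(d,P))-[170,20])*2.2,1)
print("expect stud",p([.618,.1192,.052]),"spot",p([.6616,.1126,.04]),"tail mid",p([.5634,.1275,.012]))
E
```

```text
[0.5946 0.1225 0.1453] [ 0.1 -0.6  1. ] 22.9
expect stud [330.  348.6] spot [330.7 226.2] tail mid [329.1 453.8]
```

View pics/w7.png

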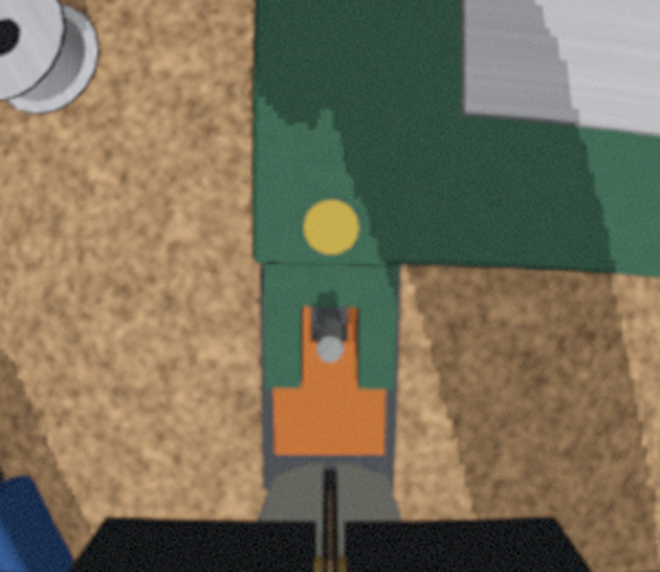

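The stud is at (330,349), the spot at (331,227) and the tail edge at row 455. All are within about a pixel or two of their expected places, so the drill hasn't moved and the shim is home.

```bash
python3 -c "
from workcell import r
print(r.close_job())"
```

```text
the job is handed in; nothing more can be done
None
```

I slid one shim (the rearmost in the row) under the fork and home against the stud, then checked it with a press on the yellow spot. The job is handed in at about 23 s on the robot's clock, with no verdict reported.

**Shim count:** The plate is 7 mm thick, so one shim fills the gap. My first camera reading suggested 2 mm. Regripping the shim as it lay on the plate showed the plate is 7 mm.

**Last checks:**
- **Home:** the tail is 55.1 mm from the stud, against 55 mm when home.
- **Press:** the force rose to about 12 N, and the fingertips went down only about 0.4 mm from 4.6 N to 12.4 N.
- **Drill:** after release, the yellow spot and shim tail are within about a pixel or two (1 mm or less) of where I measured them before the press.
- **Spares:** the other two shims were not touched and stay on the mat.

**What went wrong:** While I still assumed the thin plate, the fingers ran into what I judge was the plate's front edge. The wrist sensor showed about 30 N sideways and 25 N upward. I backed off and regripped. I saw no sign that the shim or drill took that force, but the sensor does not show which object was touched, so I cannot rule out that it passed the 25 N limit.

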